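# Load a tip box against a sprung carriage

## Robot

A 6-joint arm with a two-finger parallel gripper is mounted at the origin on the work surface. World frame = base frame: x ahead of the robot, y to its left, z up, the work surface at z = 0. Lengths are in m, angles in rad, forces in N, time in s.
With the tool pointing down it reaches from about 0.35 to 0.775 m from the base axis. Payload 7.3 kg.
Tool frame: the origin (TCP) lies at the centre of the arm's flange, where the gripper is bolted on; the fingertips stand 178 mm ahead of it and the grasp point (between the pads) lies arm.grasp_offset ahead of it (arm.grasp_offset is the distance from the TCP to the grasp point, in m); y points along the fingers, z is the direction in which the jaws open and shut, and the axes are right-handed (so a half turn about y gives the same grasp; the last joint's range is limited). The gripper opens to 92 mm and grips with 3 to 60 N. Pads are 19 mm wide; open, the fingers measure 130 mm over their backs; the gripper's body (75 mm by 190 mm) begins 47 mm behind the grasp point.
Start: joints at [-1.488, 0.342, 1.524, -0, 1.275, -0.146], TCP at [0.119, -0.511, 0.405] pointing down, gripper open.
Joint ranges: [-2.53, 2.53], [-0.77, 2.02], [0.04, 2.7], [-1, 4.14], [0.28, 2.66], [-3.11, 3.11]. Speed limits (rad/s): [2.57, 2.57, 3.14, 3.14, 3.14, 3.14].

## Interface

Orientations are given as [roll, pitch, yaw] about the fixed x, y, z axes, in that order (R = Rz(yaw) Ry(pitch) Rx(roll)).
In Python, from bench import sense, vision, workorder, arm gives the robot as it stands. The module is installed in compiled form; this text tells all that it offers.
- The arm moves only by the shell command python3 -m creep 'ROWS'. ROWS is JSON, a list of rows, each a list of 3 entries, a list of its own where there are three numbers: the turn, a rotation vector about the tool's x, y, z in degrees, then the shift along the tool's x, y, z in mm, then the closure, from -1 (fully open) to 1 (shut). In form: [[[ax, ay, az], [dx, dy, dz], jaw], ...]. A call has 1 to 12 rows; each row is the pose to reach, as a shift and turn from the pose commanded when the call began, along the tool's axes at that moment; what a row does not reach only later rows make up. A row lasts 1/8 s, in which the tool goes at most 62.5 mm and 10.7 degrees, less where a joint would pass 70% of its speed; a pose out of reach is approached as far as the arm can. A call with a gripper value outside its range is refused whole. The fingers move at their own pace and stop on an object; the grip force is fixed at half the most. Time passes only in rows, so rows that repeat a pose let the fingers close. It gives the time, the measured TCP pose, the force and the opening at its end, in the units of the state.
- sense(): the state, without advancing time (a new reading comes with each control period).
- vision.camera(name): name is "side" or "top" or "wrist"; returns the picture (480x640x3 uint8, red, green, blue); there is no depth.
- vision.get_calibration(name): a dict with "fx", "fy", "cx", "cy" (pixels), "camera_from_world" (4x4, takes a point from world to camera coordinates). Camera axes: x right, y down, z forward; pixel columns grow to the right and rows downward; lengths in m; the calibration is good to about 2 mm. A picture is of the moment at which its call begins: read the wrist's pose just before it. get_calibration takes no time and is no camera call; for the wrist camera it gives the pose at the moment of the call.
- workorder.close_job(): hands the job in, once; it reports no verdict.
The state is a dict: "time_s": time; "joint_pos": joint angles; "qd": joint speeds; "joint_torque": joint torques, N m; "position": TCP position; "orientation": TCP orientation; "ft_force": force on the tool from outside, world axes, zero at the start; "torque": the same for the moment, N m; "width": finger opening in m.
Only numpy, scipy, OpenCV 4.12 (cv2) and the standard library are available. Lean on these libraries where they do the work, as an engineer would, in place of code of your own. Each camera call takes 0.05 s, during which the arm holds its last target. There are 200 camera calls.

## Task

Load the pipette-tip box into the dock: slide it so that its nose presses the sprung carriage back, and get its tail down behind the ledge, so that the box ends lying flat on the recess floor, lid up, clamped lengthwise between the ledge and the carriage. Then let go, and leave the jar, the tray and the tape dispenser where they stand.

Things in the scene. Friction and masses are not known exactly. Their poses are not given: they have to be found in the camera images.
- dock: Loading dock fixed to the bench: aluminium base 345 x 185 mm. Origin on the bench, under the ledge edge, midway across the recess; x = loading direction, z up. A flat grey deck, top z = 30 mm, covers x -155 to 0, y -125 to +44 mm and also flanks the recess's -y side (x 0 to 150, y -125 to -44 mm). White end block x 155 to 189 mm, top z = 60 mm. Axes of all dock points are the same.
- ledge (a point): Middle of the ledge edge (dock 0, 0, 30 mm): here the deck ends in a straight 15 mm step down, square to dock x, into the recess.
- recess (a point): On the recess floor, at the box's seated middle (dock 55, 0, 15 mm). The recess is 88 mm wide (dock y -44 to +44) and 15 mm deep. Ledge to resting carriage face is 82 mm: the 110 mm box fits only with the carriage pressed back 28 mm. Seated, the box's centre is 24 mm above this point.
- fence (a point): Top of the fence's inner face (dock -5, +44, 55 mm): a straight upright aluminium strip along the +y side of deck and recess, inner face at dock y = +44 mm, x -155 to +145 mm, top z = 55 mm, 16 mm thick.
- carriage (a joint): Travel in m of the sprung carriage, a black-faced steel crossbar in the recess: 0 = at rest (face at dock x = 82 mm); pushed, it moves towards dock +x up to a stop at 0.045. Its spring brings it back at once when let go: about 4.5 N to start it, 9 N at 0.028, 11 N at the stop.
- carriage_face (a point): Centre of the carriage's black pushing face (80 mm wide, 18 mm tall; the steel bar behind it is 24 mm tall, 1 mm clear of the floor); moves with the carriage; axes as the dock.
- tipbox_center (a point): Centre (half-way up) of the pipette-tip box: closed, grey with white lid, 110 mm long (its x), 80 mm wide (y), 48 mm tall (z), about 0.3 kg, lid fixed on. It starts loose on the deck, before the recess and off the fence, turned up to 0.3 rad from dock x. Squeezed between spring and a pusher, or spring and ledge, its tail can hang up by friction: draw or press it down (some 12 N).
- jar: Bystander: amber jar with white cap, 60 mm across, 85 mm tall, loose on the bench; origin at its foot.
- cell_tray: Bystander: open blue tray with cells, 100 x 75 x 40 mm, loose on the bench; origin under its centre.
- tape: Bystander: wooden tape dispenser block with a paper roll, 110 x 45 mm, 70 mm tall, loose on the bench; origin under its centre.

How it is judged:
At the end, for the whole second after the job is handed in: The tip box lies flat in the recess, lid up (tilt under 0.06 rad, centre 35 to 42.5 mm above the bench), along it (within 0.10 rad) and within 9 mm of its midline, its tail against the ledge (centre 50 to 61 mm past the ledge edge), the carriage held back by it (23 to 34 mm), at rest (x of tipbox_center in the frame of dock between 0.05 and 0.061 m and y of tipbox_center in the frame of dock between -0.009 and 0.009 m and z of tipbox_center in the frame of dock between 0.035 and 0.0425 m and angle between tipbox_center's own z axis and vertical below 0.06 rad and angle between the x axis of tipbox_center and the x axis of dock, either way round below 0.1 rad and value of joint carriage between 0.023 and 0.034 m and linear speed of tipbox below 0.02 m/s); the robot touches nothing.
It fails at once if a bystander (jar, tray or tape dispenser) is pushed more than 30 mm or tipped over (distance of any of jar, cell_tray, tape from where it was at the start of the episode above 0.03 m or angle between any of jar, cell_tray, tape's own z axis and vertical above 0.5 rad).
It also fails if it takes over 58 s, if anything falls off the work surface, if the arm or the gripper's body presses on something with over 40 N, if the wrist force passes 120 N, or if a joint passes its speed limit or range.

## Working session

There is one attempt and no reset: what is moved stays moved. The work goes in short steps, Python scripts to look and compute and a shell command to move; the robot and the scene stay as the last step left them, time stands still between calls to the robot, and variables do not carry over. Pictures are saved under pics/ and viewed, about 8 in all and at most 12, crops included, and the job is handed in when it is done.

```bash
mkdir -p pics
python3 - <<'E'
from bench import sense, vision, arm
import cv2,numpy as np
s=sense();print(s, arm.grasp_offset)
for n in("side","top"):
    im=vision.camera(n);cv2.imwrite(f"pics/{n}0.png",im[:,:,::-1])
    c=vision.get_calibration(n);print(n,c["fx"],c["cx"],c["cy"],np.round(c["camera_from_world"],3).tolist())
E
```

```text
{'time_s': 0.0, 'joint_pos': array([-1.48803874e+00,  3.42748944e-01,  1.52502232e+00, -2.89042159e-05,
        1.27539363e+00, -1.46009409e-01]), 'qd': array([-2.98481169e-04,  1.61452237e-03, -3.18124611e-05,  1.38934413e-03,
       -9.65608933e-04,  1.18759719e-04]), 'joint_torque': array([ 1.04223553e-03, -4.31238163e+01, -2.44219315e+01,  7.18867988e-02,
        5.59753203e-02, -1.13339490e-04]), 'position': array([ 0.11905985, -0.51118597,  0.40402929]), 'orientation': array([-1.57235585e+00,  2.01401064e-04, -2.91281737e+00]), 'ft_force': array([0.59023178, 0.06796039, 0.43891063]), 'torque': array([ 0.01791322,  0.02621838, -0.01476197]), 'width': 0.09159470720750013} 0.1592
side 461.34874837239107 321.2638099356169 242.37573650310145 [[0.844, -0.536, 0.007, -0.494], [-0.319, -0.514, -0.796, 0.235], [0.43, 0.67, -0.605, 0.603], [0.0, 0.0, 0.0, 1.0]]
top 552.5305198466918 324.7625095931508 239.14791173650218 [[-0.084, -0.996, 0.005, 0.04], [-0.973, 0.081, -0.217, 0.606], [0.215, -0.023, -0.976, 0.843], [0.0, 0.0, 0.0, 1.0]]
```

View pics/top0.png

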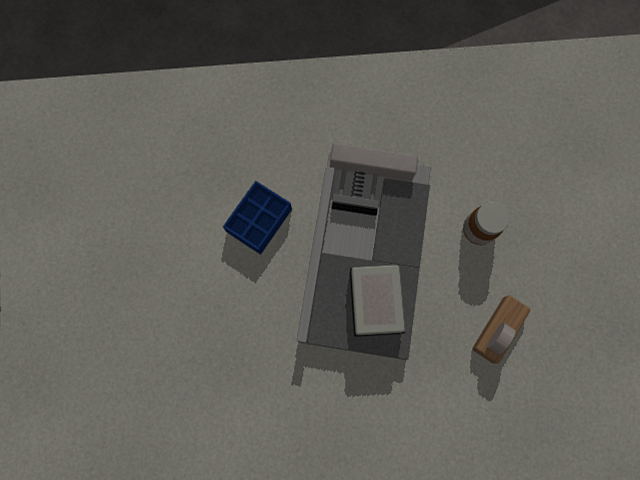

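View pics/side0.png

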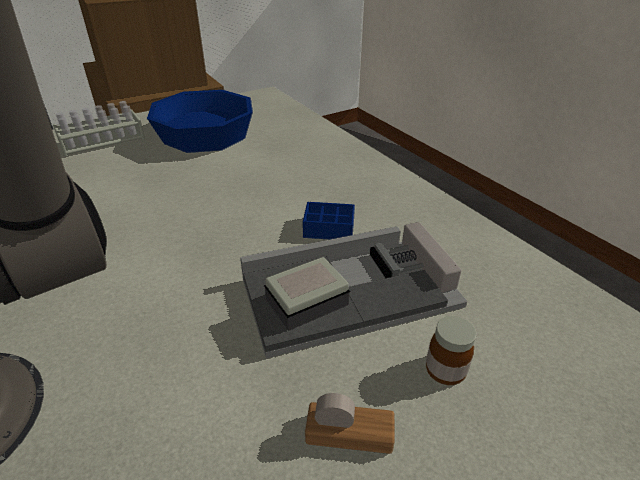

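The top view shows the dock at (300-430, 145-360) with its loading direction up the image. The fence is on the left, the ledge line is near (323,258)-(418,266), and the box lid is near (352-404, 266-335). The side view agrees, and the bystanders are clear of the dock. Next I'll crop in for the dock corners.

```bash
cat > h.py <<'E'
import numpy as np,cv2
from bench import sense, vision, arm
from scipy.spatial.transform import Rotation as R
def ray(n,uv,z,c=None):
    c=c or vision.get_calibration(n);T=np.array(c["camera_from_world"])
    o=-T[:3,:3].T@T[:3,3]
    d=T[:3,:3].T@np.array([(uv[0]-c["cx"])/c["fx"],(uv[1]-c["cy"])/c["fy"],1])
    return o+d*(z-o[2])/d[2]
def proj(n,p,c=None):
    c=c or vision.get_calibration(n);T=np.array(c["camera_from_world"])
    q=T[:3,:3]@p+T[:3,3];return np.array([c["fx"]*q[0]/q[2]+c["cx"],c["fy"]*q[1]/q[2]+c["cy"]])
E
python3 - <<'E'
from h import *
im=cv2.imread("pics/top0.png")
g=im.min(2).copy();m=(g>120).astype(np.uint8);m[:, :335]=0;m[:255]=0;m[345:]=0;m[:,412:]=0
cs,_=cv2.findContours(m,cv2.RETR_EXTERNAL,cv2.CHAIN_APPROX_NONE);c=max(cs,key=cv2.contourArea)
r=cv2.minAreaRect(c);print(r,cv2.contourArea(c))
P=[ray("top",p,.078) for p in cv2.boxPoints(r)];print(np.round(P,4),[np.linalg.norm(P[i]-P[i-1]) for i in range(4)],np.mean(P,0))
cv2.imwrite("pics/crop.png",cv2.convertScaleAbs(cv2.resize(im[140:365,290:440],None,fx=2.6,fy=2.6,interpolation=cv2.INTER_CUBIC),alpha=1.6))
E
```

```text
((354.0, 268.0), (0.0, 0.0), 0.0) 0.0
[[ 0.554  -0.0531  0.078 ]
 [ 0.554  -0.0531  0.078 ]
 [ 0.554  -0.0531  0.078 ]
 [ 0.554  -0.0531  0.078 ]] [np.float64(0.0), np.float64(0.0), np.float64(0.0), np.float64(0.0)] [ 0.55398203 -0.05311277  0.078     ]
```

View pics/crop.png

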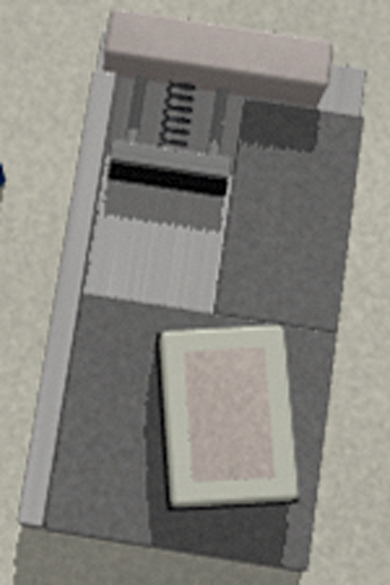

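The crop shows the ledge line from crop (83,294) through (215,313) to (335,330), the near deck corner at (306,570), and lid corners at (160,332), (282,325), (298,499), (170,507). Next I'll cast these points.

Run:
```python
from h import *
f=lambda p:np.array(p)/2.6+[290,140]
c=vision.get_calibration("top");T=np.array(c["camera_from_world"]);print("cam",-T[:3,:3].T@T[:3,3])
L=np.array([ray("top",f(p),.03,c) for p in [(83,294),(215,313),(335,330),(306,570)]]);print("deck",np.round(L,4))
print([np.linalg.norm(L[0]-L[1]),np.linalg.norm(L[1]-L[2]),np.linalg.norm(L[2]-L[3])])
F=np.array([ray("top",f(p),.055,c) for p in [(45,525),(113,72)]]);print("fence",F)
x1=F[1]-F[0];a=np.arctan2(x1[1],x1[0]);v=L[0]-L[2];b=np.arctan2(v[1],v[0])-np.pi/2;w=L[2]-L[3];print("yaw",a,b,np.arctan2(w[1],w[0]))
B=np.array([ray("top",f(p),.078,c) for p in [(160,332),(282,325),(298,499),(170,507)]]);m=B.mean(0)
d=(B[0]+B[1]-B[2]-B[3]);yb=np.arctan2(d[1],d[0]);print("box",m,yb,[np.linalg.norm(B[i]-B[i-1]) for i in range(4)])
s=sense();print(R.from_euler("xyz",s["orientation"]).as_matrix().round(3))
```

```text
cam [0.4118564  0.0099385  0.95399354]
deck [[ 0.5919 -0.0046  0.03  ]
 [ 0.5722 -0.0895  0.03  ]
 [ 0.5545 -0.1663  0.03  ]
 [ 0.4041 -0.1297  0.03  ]]
[np.float64(0.08718897176187386), np.float64(0.07886813444088275), np.float64(0.15478594584370772)]
fence [[ 0.44466118  0.03111798  0.055     ]
 [ 0.73415068 -0.03622585  0.055     ]]
yaw -0.2285644533477187 -0.22746289988382618 -0.2388596904584389
box [ 0.50058015 -0.08543827  0.078     ] -0.030014225132565266 [np.float64(0.10672773088661472), np.float64(0.07565962782918778), np.float64(0.10649004334767899), np.float64(0.07735292513011723)]
[[-0.974 -0.     0.227]
 [-0.227  0.001 -0.974]
 [-0.    -1.    -0.001]]
```

```bash
cat >> h.py <<'E'
DY=-.229;O=np.array([.5823,-.0464,0]);EX=np.array([np.cos(DY),np.sin(DY),0]);EY=np.array([-np.sin(DY),np.cos(DY),0])
def D(x,y,z=0): return O+EX*x+EY*y+[0,0,z]
def inD(p): q=np.array(p)-O;return np.round([q@EX*1e3,q@EY*1e3,q[2]*1e3],1)
def go(xy,tipz,psi):
    s=sense();M=R.from_euler("xyz",s["orientation"]).as_matrix()
    G=np.array([[-np.cos(psi),0,np.sin(psi)],[-np.sin(psi),0,-np.cos(psi)],[0,-1,0]])
    p=np.array([xy[0],xy[1],tipz+.178])
    print("turn",np.round(R.from_matrix(M.T@G).as_rotvec(degrees=True),1),"shift",np.round(M.T@(p-s["position"])*1e3,1))
E
python3 -c "
from h import *
go([.4806,-.0848],.150,-.03)"
```

```text
turn [ 0.1 14.8 -0. ] shift [-448.8   76.7 -333.2]
```

```bash
python3 -m creep '[[[0,10,0],[-300,0,-220],-1],[[0,14.8,0],[-449,77,-333],-1],[[0,14.8,0],[-449,77,-333],-1],[[0,14.8,0],[-449,77,-333],-1],[[0,14.8,0],[-449,77,-333],-1],[[0,14.8,0],[-449,77,-333],-1],[[0,14.8,0],[-449,77,-333],-1],[[0,14.8,0],[-449,77,-333],-1],[[0,14.8,0],[-449,77,-333],-1],[[0,14.8,0],[-449,77,-333],-1],[[0,14.8,0],[-449,77,-333],-1],[[0,14.8,0],[-449,77,-333],-1]]'
python3 - <<'E'
from h import *
go([.4806,-.0848],.150,-.03)
c=vision.get_calibration("wrist");im=vision.camera("wrist")
import json;json.dump({k:(np.array(v).tolist()) for k,v in c.items()},open("w1.json","w"))
cv2.imwrite("pics/w1.png",im[:,:,::-1])
E
```

```text
time_s: 1.6
position: [0.4803, -0.0862, 0.3279]
orientation: [-1.57, -0.0, 3.11]
ft_force: [-0.5, -0.1, 1.0]
width: 0.0919
turn [-0.  -0.1  0. ] shift [-0.3 -0.1 -1.4]
```

View pics/w1.png

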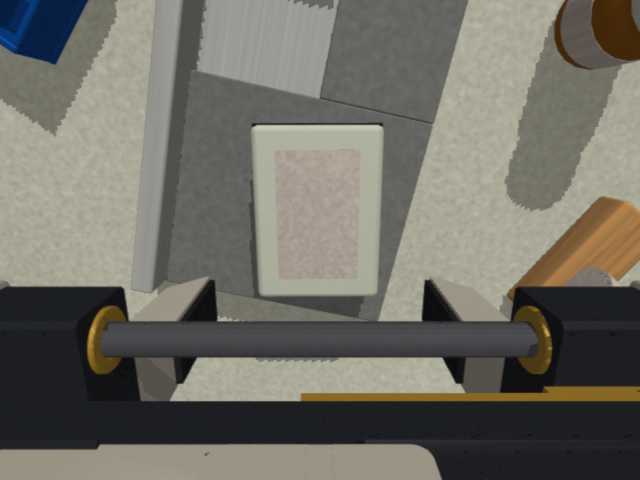

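The wrist view shows the lid with corners (253,126), (382,125), (378,295), (260,296), and the ledge line through (191,72), (321,98), (432,123). The fingers straddle the box.

Run:
```python
from h import *
import json;c=json.load(open("w1.json"))
B=np.array([ray("w",p,.078,c) for p in [(253,126),(382,125),(378,295),(260,296)]]);m=B.mean(0)
d=B[0]+B[1]-B[2]-B[3];yb=np.arctan2(d[1],d[0]);print("box",m,yb,inD(m),[np.linalg.norm(B[i]-B[i-1]) for i in range(4)])
L=np.array([ray("w",p,.03,c) for p in [(191,72),(321,98),(432,123)]]);print([inD(p) for p in L])
go(m[:2]-.02*np.array([np.cos(yb),np.sin(yb)]),.070,yb)
```

```text
box [ 0.50331201 -0.08540366  0.078     ] -0.023377954272137885 [-68.1 -55.9  78. ] [np.float64(0.10524317853186134), np.float64(0.0735235966732598), np.float64(0.10507079322078647), np.float64(0.07598750121721362)]
[array([ 0.7, 44.3, 30. ]), array([  1.6, -43.7,  30. ]), array([   0.7, -121.8,   30. ])]
turn [-0.  -0.5 -0. ] shift [-3.  79.9 -1.5]
```

```bash
python3 -m creep '[[[0,0,0],[-2,40,-1],-1],[[0,0,0],[-2,81,-1],-1],[[0,0,0],[-2,81,-1],-1],[[0,0,0],[-2,81,-1],1],[[0,0,0],[-2,81,-1],1],[[0,0,0],[-2,81,-1],1],[[0,0,0],[-2,81,-1],1],[[0,0,0],[-2,81,-1],1],[[0,0,0],[-2,81,-1],1],[[0,0,0],[-2,81,-1],1]]'
python3 - <<'E'
from h import *
s=sense();print(s["position"]-[0,0,.178],inD(s["position"]))
# box centre assumed 20 mm ahead of grip; box seat yaw DY; grip target at dock (-70-20,0)
go(D(-.085,0),.073,DY)
E
```

```text
time_s: 2.9
position: [0.4834, -0.0847, 0.2484]
orientation: [-1.569, 0.003, 3.112]
ft_force: [-1.5, -2.4, 6.8]
width: 0.0793
[ 0.48338667 -0.08471557  0.07042233] [-87.6 -59.8 248.4]
turn [-0.1 11.4 -0.2] shift [-14.4  -2.6 -58.1]
```

```bash
python3 -m creep '[[[0,0,0],[0,-5,0],1],[[0,0,0],[0,-5,0],1],[[0,4,0],[-4,-5,-20],1],[[0,8,0],[-10,-5,-40],1],[[0,11.4,0],[-14,-5,-58],1],[[0,11.4,0],[-14,-5,-58],1],[[0,11.4,0],[-14,-5,-58],1]]'
python3 - <<'E'
from h import *
s=sense();print(inD(s["position"]-[0,0,.178]),s["width"],s["ft_force"]);go(D(.028,0),.073,DY)
c=vision.get_calibration("side");im=vision.camera("side")
a=cv2.resize(im[180:380,200:480],None,fx=2,fy=2)
w=cv2.resize(vision.camera("wrist"),None,fx=.8,fy=.8)[:330]
o=np.zeros((730,560,3),np.uint8);o[:400]=a;o[400:,:512]=w
cv2.imwrite("pics/s2.png",cv2.resize(o,None,fx=.8,fy=.8)[:,:,::-1])
E
```

```text
time_s: 3.78
position: [0.4984, -0.0269, 0.2515]
orientation: [-1.571, -0.001, 2.914]
ft_force: [-0.2, 0.1, -3.0]
width: 0.0798
[-86.1  -0.   73.5] 0.07982545759214248 [-0.17459236  0.14516877 -3.04211147]
turn [-0.   0.1  0. ] shift [-114.1    0.5    0.2]
```

View pics/s2.png

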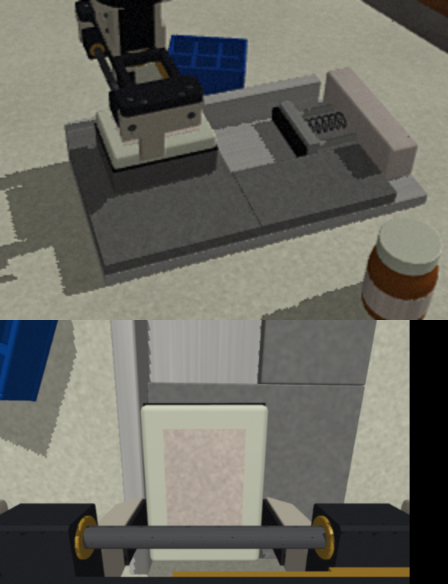

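```bash
cat >> h.py <<'E'
def plan(xt,zt,th,gx=35,gz=40.4,y=0,q=True):
    t=np.radians(th);c,s_=np.cos(t),np.sin(t)
    x=xt+gx*c+gz*s_;z=zt-gx*s_+gz*c
    up=EX*s_+np.array([0,0,c]);p=D(x/1e3,y,z/1e3)+.178*up
    s=sense();M=R.from_euler("xyz",s["orientation"]).as_matrix()
    f=EX*c-np.array([0,0,s_]);G=np.c_[-f,-up,-EY]
    print((xt,zt,th),"tip",round(x,1),round(z,1),"turn",np.round(R.from_matrix(M.T@G).as_rotvec(degrees=True),1),"shift",np.round(M.T@(p-s["position"])*1e3,1))
E
python3 -c "
from h import *
for a in [(-120,42,8),(-60,42,8),(-60,32.5,8),(-40,32.5,8),(-20,32.5,8),(2,32.5,8),(2,26,5),(2,17.5,0)]: plan(*a)"
```

```text
(-120, 42, 8) tip -79.7 77.1 turn [-0.  0. -8.] shift [-31.1  -1.8  -0.3]
(-60, 42, 8) tip -19.7 77.1 turn [-0.  0. -8.] shift [-91.1  -1.8  -0.3]
(-60, 32.5, 8) tip -19.7 67.6 turn [-0.  0. -8.] shift [-91.1   7.7  -0.3]
(-40, 32.5, 8) tip 0.3 67.6 turn [-0.  0. -8.] shift [-111.1    7.7   -0.3]
(-20, 32.5, 8) tip 20.3 67.6 turn [-0.  0. -8.] shift [-131.1    7.7   -0.2]
(2, 32.5, 8) tip 42.3 67.6 turn [-0.  0. -8.] shift [-153.1    7.7   -0.2]
(2, 26, 5) tip 40.4 63.2 turn [-0.  0. -5.] shift [-141.9   11.    -0.2]
(2, 17.5, 0) tip 37.0 57.9 turn [-0.  0.  0.] shift [-123.    15.7   -0.3]
```

```bash
python3 -m creep '[[[0,0,0],[0,-8,0],1],[[0,0,-4],[-15,-8,0],1],[[0,0,-8],[-31,-4,0],1],[[0,0,-8],[-62,-2,0],1],[[0,0,-8],[-91,-2,0],1],[[0,0,-8],[-111,2,0],1],[[0,0,-8],[-111,2,0],1],[[0,0,-8],[-111,2,0],1]]'
python3 - <<'E'
from h import *
s=sense();print(s["width"],s["ft_force"])
for a in [(-30,36,8),(-20,34.5,8),(-10,33.5,8),(2,32.5,8),(3,32.5,8)]: plan(*a)
cv2.imwrite("pics/s3.png",cv2.resize(vision.camera("side")[180:340,220:480],None,fx=2.5,fy=2.5)[:,:,::-1])
E
```

```text
time_s: 4.88
position: [0.6061, -0.0518, 0.2498]
orientation: [-1.571, -0.141, 2.913]
ft_force: [-0.4, -0.8, -2.7]
width: 0.0794
0.07944260110286082 [-0.39230776 -0.7997756  -2.68906606]
(-30, 36, 8) tip 10.3 71.1 turn [-0.   0.   0.1] shift [-10.9   0.9   0.1]
(-20, 34.5, 8) tip 20.3 69.6 turn [-0.   0.   0.1] shift [-21.    0.9   0.1]
(-10, 33.5, 8) tip 30.3 68.6 turn [-0.   0.   0.1] shift [-31.    0.5   0.1]
(2, 32.5, 8) tip 42.3 67.6 turn [-0.   0.   0.1] shift [-43.   -0.2   0.1]
(3, 32.5, 8) tip 43.3 67.6 turn [-0.   0.   0.1] shift [-44.   -0.3   0.1]
```

View pics/s3.png

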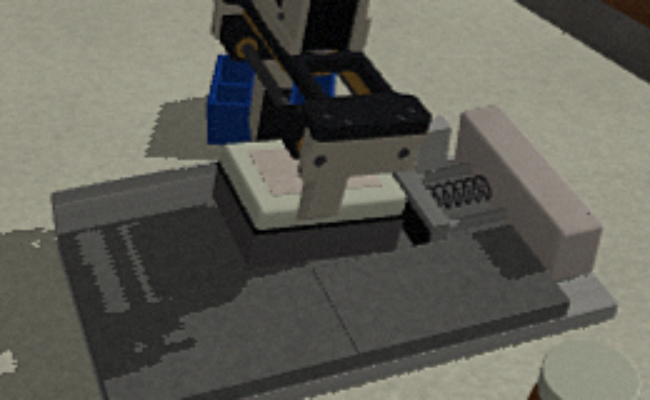

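The box is held nose-down over the recess, with its nose just short of the carriage face near crop (405,235). Now I'll press the carriage back.

```bash
python3 -m creep '[[[0,0,0],[-11,1,0],1],[[0,0,0],[-21,1,0],1],[[0,0,0],[-31,0.5,0],1],[[0,0,0],[-38,0,0],1],[[0,0,0],[-45,0,0],1],[[0,0,0],[-45,0,0],1],[[0,0,0],[-45,0,0],1]]'
python3 - <<'E'
from h import *
s=sense();print(s["width"],s["ft_force"],s["ft_force"]@EX)
for a in [(4,28,6),(4,24,4),(4,20,2),(4,17,0)]: plan(*a)
cv2.imwrite("pics/s4.png",cv2.resize(vision.camera("side")[180:340,220:480],None,fx=2.5,fy=2.5)[:,:,::-1])
cv2.imwrite("pics/t4.png",cv2.resize(vision.camera("top")[140:365,290:440],None,fx=2.6,fy=2.6)[:,:,::-1])
E
```

```text
time_s: 5.8
position: [0.6494, -0.0618, 0.2433]
orientation: [-1.57, -0.145, 2.913]
ft_force: [-8.5, 0.6, 3.9]
width: 0.0795
0.07946645760384263 [-8.54442677  0.63563088  3.88295702] -8.465655575760007
(4, 28, 6) tip 43.0 64.5 turn [-0.   0.   2.3] shift [6.8 2.7 0.3]
(4, 24, 4) tip 41.7 61.9 turn [-0.   0.   4.3] shift [13.9  5.9  0.3]
(4, 20, 2) tip 40.4 59.2 turn [-0.   0.   6.3] shift [21.1  9.4  0.3]
(4, 17, 0) tip 39.0 57.4 turn [-0.   0.   8.3] shift [28.3 12.1  0.3]
```

View pics/s4.png

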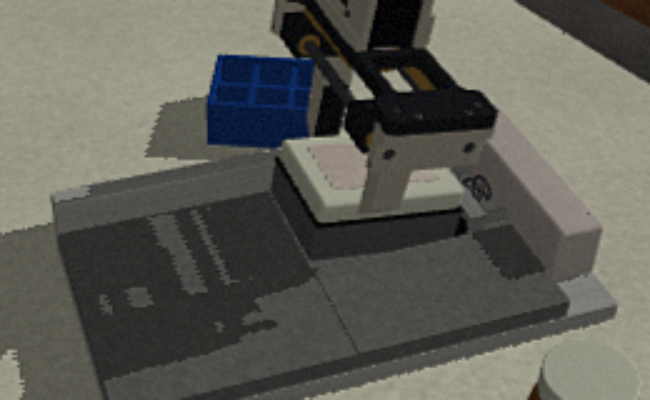

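The nose presses the carriage, with a push force of 8.5 N, so roughly 25 mm of travel. The tail is right at the ledge line near crop (316,262). I'll go 7 mm further before lowering.

```bash
python3 -m creep '[[[0,0,0],[-4,-1,0],1],[[0,0,0],[-8,-1,0],1],[[0,0,0],[-8,-1,0],1]]'
python3 - <<'E'
from h import *
s=sense();print(s["ft_force"],s["ft_force"]@EX,inD(s["position"]))
for a in [(11,28,6),(11,24,4),(11,20,2),(11,17,0)]: plan(*a)
E
python3 -m creep '[[[0,0,2],[7,2,0],1],[[0,0,2],[7,2,0],1]]'
```

```text
time_s: 6.28
position: [0.6572, -0.0636, 0.2432]
orientation: [-1.57, -0.146, 2.913]
ft_force: [-10.1, 1.3, 4.2]
width: 0.0795
[-10.07802074   1.2620814    4.16576015] -10.101419981662131 [7.680e+01 2.000e-01 2.432e+02]
(11, 28, 6) tip 50.0 64.5 turn [-0.   0.   2.3] shift [7.8 2.8 0.2]
(11, 24, 4) tip 48.7 61.9 turn [-0.   0.   4.3] shift [14.9  6.   0.2]
(11, 20, 2) tip 47.4 59.2 turn [-0.   0.   6.3] shift [22.1  9.4  0.2]
(11, 17, 0) tip 46.0 57.4 turn [-0.   0.   8.3] shift [29.4 12.2  0.2]
time_s: 6.52
position: [0.6494, -0.0618, 0.2419]
orientation: [-1.57, -0.112, 2.913]
ft_force: [-10.0, 0.6, 3.0]
width: 0.0795
```

Run:
```python
from h import *
for a in [(10,24,4),(9,20,2),(8,17,0)]: plan(*a)
```

```text
(10, 24, 4) tip 47.7 61.9 turn [-0.   0.   2.4] shift [8.4 3.4 0.3]
(9, 20, 2) tip 45.4 59.2 turn [-0.   0.   4.4] shift [16.6  6.7  0.3]
(8, 17, 0) tip 43.0 57.4 turn [-0.   0.   6.4] shift [25.   9.3  0.3]
```

```bash
python3 -m creep '[[[0,0,2.4],[8.4,3.4,0],1],[[0,0,2.4],[8.4,3.4,0],1],[[0,0,4.4],[16.6,6.7,0],1],[[0,0,4.4],[16.6,6.7,0],1]]'
python3 - <<'E'
from h import *
s=sense();print(s["ft_force"]@EX,inD(s["position"]))
for a in [(8,18,0.5),(8,17,0)]: plan(*a)
cv2.imwrite("pics/s5.png",cv2.resize(vision.camera("side")[180:340,220:480],None,fx=2.5,fy=2.5)[:,:,::-1])
E
```

```text
time_s: 7.02
position: [0.6325, -0.0578, 0.2367]
orientation: [-1.57, -0.035, 2.913]
ft_force: [-9.7, 2.0, 2.4]
width: 0.0799
-9.906244093859325 [ 51.5   0.3 236.7]
(8, 18, 0.5) tip 43.4 58.1 turn [-0.   0.   1.5] shift [6.5 0.8 0.3]
(8, 17, 0) tip 43.0 57.4 turn [-0.  0.  2.] shift [8.4 1.6 0.3]
```

View pics/s5.png

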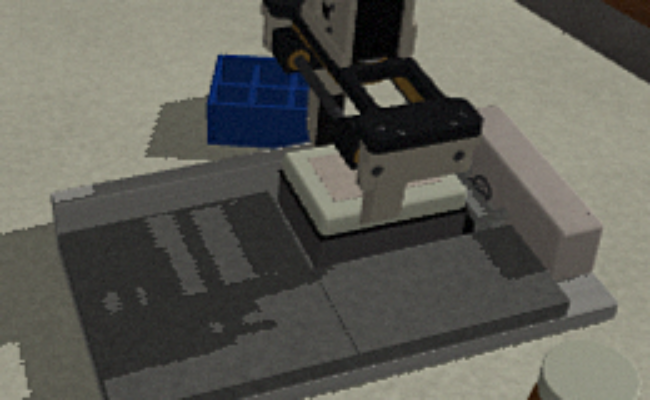

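The tail has gone down behind the ledge and no vertical force jump appeared. I'll finish levelling, then ease back toward the ledge.

```bash
python3 -m creep '[[[0,0,2],[8.4,1.6,0],1],[[0,0,2],[8.4,1.6,0],1],[[0,0,2],[11,1.6,0],1],[[0,0,2],[14,1.6,0],1],[[0,0,2],[14,1.6,0],1]]'
python3 - <<'E'
from h import *
s=sense();print(s["ft_force"]@EX,s["ft_force"],inD(s["position"]-[0,0,.178]))
w=cv2.resize(vision.camera("wrist"),None,fx=.8,fy=.8)[:330]
cv2.imwrite("pics/w6.png",w[:,:,::-1])
E
```

```text
time_s: 7.7
position: [0.6202, -0.055, 0.2353]
orientation: [-1.571, 0.004, 2.913]
ft_force: [-3.0, 1.3, -6.7]
width: 0.0797
-3.2306251145887876 [-3.01630738  1.29099988 -6.68965832] [38.9  0.2 57.3]
```

View pics/w6.png

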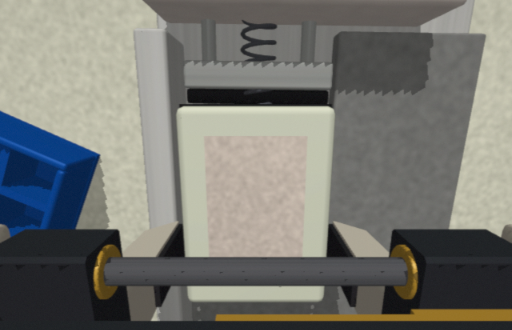

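The box is straight in the recess, nose on the black face at row 95. The push force fell to 3 N, so the ledge now carries the spring. I'll open and rise.

```bash
python3 -m creep '[[[0,0,0],[0,0,0],-1],[[0,0,0],[0,0,0],-1],[[0,0,0],[0,0,0],-1],[[0,0,0],[0,-50,0],-1],[[0,0,0],[60,-100,0],-1],[[0,0,0],[60,-100,0],-1],[[0,0,0],[60,-100,0],-1]]'
python3 - <<'E'
from h import *
import json
c=vision.get_calibration("wrist");im=vision.camera("wrist");json.dump({k:(np.array(v).tolist()) for k,v in c.items()},open("w7.json","w"))
s=cv2.resize(vision.camera("side")[200:320,290:460],None,fx=3,fy=3)
o=np.zeros((840,640,3),np.uint8);o[:480]=im;o[480:,:510]=s;cv2.imwrite("pics/w7.png",cv2.resize(o,None,fx=.71,fy=.71)[:,:,::-1]);cv2.imwrite("pics/w7full.png",im[:,:,::-1])
E
```

```text
time_s: 8.62
position: [0.5613, -0.0412, 0.3368]
orientation: [-1.571, 0.01, 2.913]
ft_force: [0.8, -0.4, -0.8]
width: 0.0914
```

View pics/w7.png

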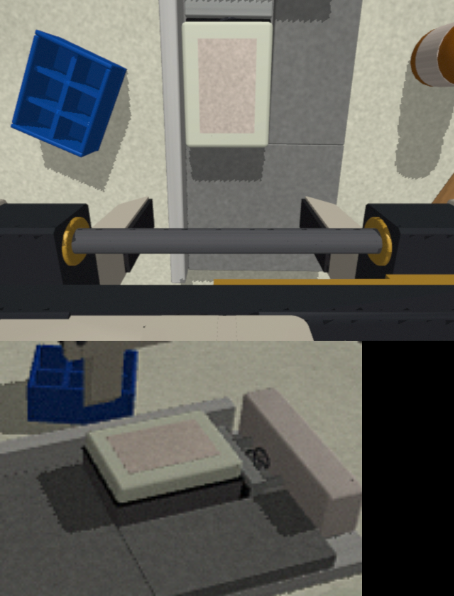

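The box looks seated with its tail at the ledge. I'll press the lid at the tail with closed fingers to be sure; the contact height also checks z.

```bash
python3 -m creep '[[[0,0,0],[-38,0,0],1],[[0,0,0],[-38,0,0],1],[[0,0,0],[-38,0,0],1],[[0,0,0],[-38,45,0],1],[[0,0,0],[-38,90,0],1],[[0,0,0],[-38,90,0],1],[[0,0,0],[-38,90,0],1]]'
python3 -m creep '[[[0,0,0],[0,3,0],1],[[0,0,0],[0,5,0],1],[[0,0,0],[0,5,0],1]]'
python3 -m creep '[[[0,0,0],[0,1,0],1],[[0,0,0],[0,2,0],1],[[0,0,0],[0,2,0],1]]'
```

```text
time_s: 9.6
position: [0.5986, -0.0499, 0.2457]
orientation: [-1.571, 0.006, 2.913]
ft_force: [-1.0, -0.8, 0.1]
width: 0.0263
time_s: 9.98
position: [0.5991, -0.05, 0.2414]
orientation: [-1.571, 0.008, 2.913]
ft_force: [-0.1, 0.3, 2.6]
width: 0.0007
time_s: 10.35
position: [0.5991, -0.05, 0.2412]
orientation: [-1.571, 0.009, 2.913]
ft_force: [-4.8, 1.5, 14.6]
width: 0.0002
```

```bash
python3 -m creep '[[[0,0,0],[0,1,0],1],[[0,0,0],[0,2,0],1],[[0,0,0],[0,2,0],1]]'
python3 -m creep '[[[0,0,0],[0,-20,0],1],[[0,0,0],[10,-80,0],1],[[0,0,0],[90,-120,0],1],[[0,0,0],[150,-120,0],1],[[0,0,0],[150,-120,0],1],[[0,0,0],[150,-120,0],1]]'
python3 - <<'E'
from h import *
im=vision.camera("top");cv2.imwrite("pics/t8.png",cv2.resize(im[130:330,280:440],None,fx=2,fy=2)[:,:,::-1]);cv2.imwrite("pics/t8f.png",im[:,:,::-1])
a=cv2.resize(vision.camera("side")[200:320,290:460],None,fx=3,fy=3);w=cv2.resize(vision.camera("wrist"),None,fx=.8,fy=.8)[:240,:]
o=np.zeros((600,800,3),np.uint8);o[:360,:510]=a;o[360:,:512]=w;t=cv2.resize(im[130:330,300:415],None,fx=2.5,fy=2.5);o[:500,512:799]=t[:500,:287];cv2.imwrite("pics/f8.png",o[:,:,::-1])
E
```

```text
time_s: 10.72
position: [0.599, -0.05, 0.2411]
orientation: [-1.571, 0.01, 2.913]
ft_force: [-9.7, 1.0, 27.3]
width: 0.0003
time_s: 11.48
position: [0.4511, -0.0155, 0.3566]
orientation: [-1.571, 0.008, 2.913]
ft_force: [0.4, -1.4, -0.3]
width: 0.0003
```

View pics/f8.png

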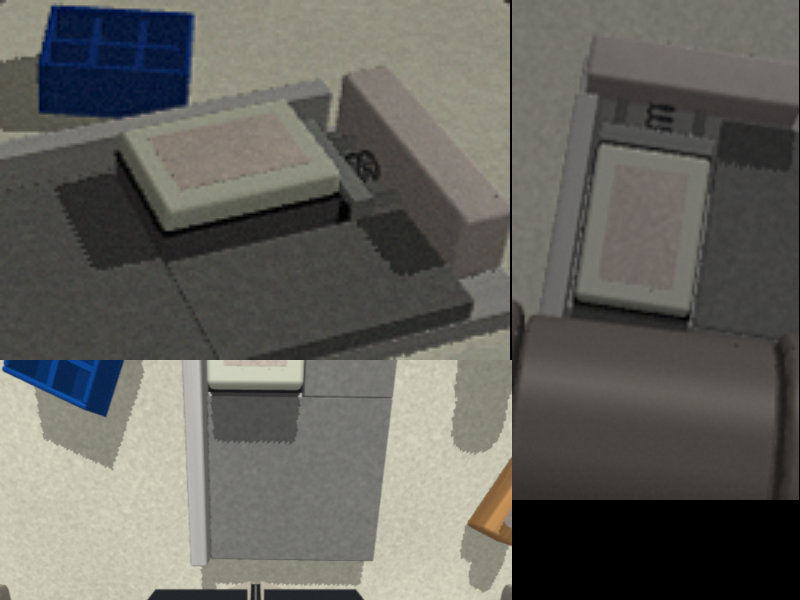

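The box lies in the recess between ledge and carriage, parallel to the fence, with the robot clear. Lid corners in the top crop are about (88,143), (200,157), (178,315), (63,302). Last, a numeric check.

Run:
```python
from h import *
B=np.array([ray("top",np.array(p)/2.5+[300,130],.063) for p in [(88,143),(200,157),(178,315),(63,302)]]);m=B.mean(0)
d=B[0]+B[1]-B[2]-B[3];print(inD(m),np.arctan2(d[1],d[0])-DY,[round(np.linalg.norm(B[i]-B[i-1]),4) for i in range(4)])
import json;c=json.load(open("w7.json"))
B=np.array([ray("w",np.array(p)/.71,.063,c) for p in [(184,23),(270,23),(268,145),(187,145)]]);m=B.mean(0);print("w7",inD(m),[round(np.linalg.norm(B[i]-B[i-1]),4) for i in range(4)])
```

```text
[54.3 -1.2 63. ] -0.00836714633056948 [np.float64(0.1107), np.float64(0.076), np.float64(0.1096), np.float64(0.076)]
w7 [58.  1. 63.] [np.float64(0.1036), np.float64(0.0721), np.float64(0.1035), np.float64(0.0759)]
```

The position is good. Pressing lightly at the nose end as well will confirm that end is down.

```bash
python3 -m creep '[[[0,0,0],[-60,0,0],1],[[0,0,0],[-120,0,0],1],[[0,0,0],[-180,0,0],1],[[0,0,0],[-218,0,0],1],[[0,0,0],[-218,0,0],1],[[0,0,0],[-218,50,0],1],[[0,0,0],[-218,100,0],1],[[0,0,0],[-218,112,0],1],[[0,0,0],[-218,112,0],1]]'
python3 -m creep '[[[0,0,0],[0,2,0],1],[[0,0,0],[0,4,0],1],[[0,0,0],[0,4,0],1]]'
```

```text
time_s: 12.75
position: [0.6654, -0.0654, 0.2459]
orientation: [-1.571, 0.007, 2.913]
ft_force: [0.1, 0.2, 0.4]
width: 0.0004
time_s: 13.12
position: [0.6654, -0.0654, 0.2423]
orientation: [-1.571, 0.008, 2.913]
ft_force: [0.1, -0.4, 0.3]
width: 0.0003
```

```bash
python3 -m creep '[[[0,0,0],[0,1,0],1],[[0,0,0],[0,2,0],1],[[0,0,0],[0,3,0],1],[[0,0,0],[0,3,0],1]]'
python3 -m creep '[[[0,0,0],[0,-20,0],1],[[0,0,0],[0,-80,0],1],[[0,0,0],[60,-120,0],1],[[0,0,0],[120,-120,0],1],[[0,0,0],[180,-120,0],1],[[0,0,0],[218,-120,0],1],[[0,0,0],[218,-120,0],1],[[0,0,0],[218,-120,0],1]]'
python3 - <<'E'
from h import *
o=np.hstack([cv2.resize(vision.camera("side")[200:320,290:460],None,fx=2.3,fy=2.3),cv2.resize(vision.camera("top")[130:250,300:430],None,fx=2.3,fy=2.3)]);cv2.imwrite("pics/f9.png",o[:,:,::-1])
E
```

```text
time_s: 13.62
position: [0.6653, -0.0654, 0.2412]
orientation: [-1.571, 0.009, 2.913]
ft_force: [-5.7, 0.4, 14.1]
width: 0.0005
time_s: 14.62
position: [0.4529, -0.0161, 0.3576]
orientation: [-1.571, 0.009, 2.913]
ft_force: [0.1, 0.3, 0.2]
width: 0.0003
```

View pics/f9.png

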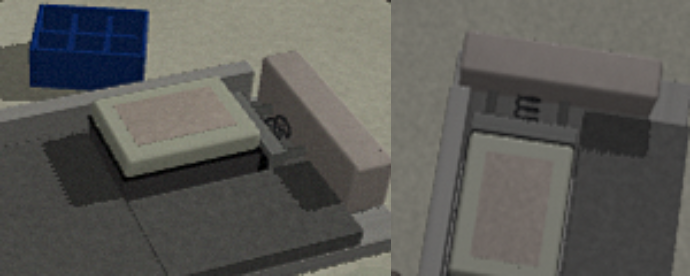

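Both ends of the lid stopped the fingertips at the same 63.2 mm height, so the box is flat. It has not moved and the gripper is clear, so I'm handing in.

```bash
python3 -c "
from bench import workorder;print(workorder.close_job())"
```

```text
the job is handed in; nothing more can be done
None
```

The tip box is in the dock, clamped between the ledge and the carriage, and I handed the job in at about 15 s of the 58 s. I gripped the box near its tail, aligned it with the dock and dipped its nose into the recess. I then pressed the carriage back about 30 mm, lowered the tail behind the ledge, let go and pressed the lid down at both ends.

**Last checks**
- **Position:** the top view put the box centre at about dock x 54 mm, y -1 mm, turned about 0.01 rad. An earlier wrist view gave x 58 mm, y +1 mm. The two differ by 4 mm, but both are inside the limits.
- **Height:** both lid ends stopped the fingertips at about 63 mm, which matches a box lying flat on the recess floor.
- **Carriage:** I did not measure its travel directly. It follows from the box position, about 27 to 31 mm.
- **Clearance:** the gripper ended clear of everything, with the force reading near zero. The jar, tray and tape dispenser were never touched.

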